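# Blank off a crankcase coolant port for a leak test

## Robot

A 6-joint arm with a two-finger parallel gripper is mounted at the origin on the work surface. World frame = base frame: x ahead of the robot, y to its left, z up, the work surface at z = 0. Lengths are in mm, angles in rad, forces in N, time in s.
With the tool pointing down it reaches from about 275 to 1000 mm from the base axis. Payload 8.4 kg.
Tool frame: the origin (TCP) lies on the centre line of the jaws, within the pads' length; the fingertips stand 22 mm ahead of it and the grasp point (between the pads) lies 3 mm ahead of it; z points along the fingers, x is the direction in which the jaws open and shut, and the axes are right-handed (so a half turn about z gives the same grasp; the last joint's range is limited). The gripper opens to 85 mm and grips with 20 to 120 N. Pads are 22 mm wide; open, the fingers measure 114 mm over their backs; the gripper's body (76 mm by 85 mm) begins 54 mm behind the grasp point. The pads swing forward as they close: fully open they stand 13 mm farther back than shut.
Start: joints at [-1.111, 0.353, 1.633, -0, 1.155, -0.002], TCP at [278.474, -559.536, 253.281] pointing down, gripper open.
Joint ranges: [-2.63, 2.63], [-0.92, 2.1], [0.06, 2.66], [-1.3, 4.44], [0, 2.69], [-3.02, 3.02]. Speed limits (rad/s): [2.22, 2.22, 2.79, 3.14, 3.14, 3.14].

## Interface

Orientations are given as [roll, pitch, yaw] about the fixed x, y, z axes, in that order (R = Rz(yaw) Ry(pitch) Rx(roll)).
In Python, from rig import status, viewer, job gives the robot as it stands.
- The arm moves only by the tool send_rows, never from a script. Its argument "plan" is a list of rows, each a list of 3 entries, a list of its own where there are three numbers: the shift along the tool's x, y, z in m, then the turn, a rotation vector about the tool's x, y, z in rad, then the opening, from -1 (shut) to 1 (fully open). In form: [[[x, y, z], [rx, ry, rz], jaw], ...]. A call has exactly 5 rows; each row is the pose to reach, as a shift and turn from the pose measured when the call began, along the tool's axes at that moment; what a row does not reach only later rows make up. A row lasts 1/12 s, in which the tool goes at most 41.7 mm and 7.16 degrees, less where a joint would pass 70% of its speed; a pose out of reach is approached as far as the arm can. A call with a gripper value outside its range is refused whole. The fingers move at their own pace and stop on an object; "squeeze" is the grip in N (left out, the last holds). Time passes only in rows, so rows that repeat a pose let the fingers close, or fill a call up. It gives the time, the measured TCP pose, the force and the opening at its end, in the units of the state.
- status.sense(): the state, without advancing time (a new reading comes with each control period).
- viewer.grab_frame(name): name is "side" or "top"; returns the picture (384x512x3 uint8, red, green, blue); there is no depth.
- viewer.camera_params(name): a dict with "intrinsics" (3x3 intrinsics, pixels), "xyz" and "orientation" of the camera in the world. Camera axes: x right, y down, z forward; pixel columns grow to the right and rows downward; lengths in mm; the calibration is good to about 2 mm. A picture is of the moment at which its call begins. camera_params takes no time and is no camera call.
- job.sign_off(): hands the job in, once; it reports no verdict.
Trained networks look in the newest picture that a camera, given by its name, has taken for a name from the list of things; names that differ only in an ending like _2 or _b are one class to them, and where a whole thing is asked for, a point or a joint stands for the part that bears it (a point fixed in the world has none). Each returns a list of dicts, best first, with "p" (0 to 1); they miss things now and then, are a little off and sometimes report something else, mostly with a low value. They report only what shows in the picture. A call takes as long as a camera call. They do not tell look-alikes from the thing itself.
- viewer.cut_out(label, camera): "mask" (384x512 bool, what is visible of it) and "extent" ([left, top, width, height] in pixels, round what is visible of it).
The state is a dict: "clock": time; "qpos": joint angles; "qvel": joint speeds; "joint_efforts": joint torques, N m; "eef_pos": TCP position; "tcp_rot": TCP orientation; "contact_force": force on the tool from outside, world axes, zero at the start; "wrist_torque": the same for the moment, N m; "opening": opening from 0.0 (shut) to 1.0 (fully open).
Only numpy, scipy, OpenCV 4.12 (cv2) and the standard library are available. Lean on these libraries where they do the work, as an engineer would, in place of code of your own. Each camera call takes 0.05 s, during which the arm holds its last target.

## Task

Get this crankcase half ready for its leak test: first turn the knob in the middle of the tester's gauge so that the peak pointer goes all the way back to its zero stop. Then take the blanking plate by its handle, slide it over the dowel pin beside the crankcase's coolant port until it drops on, with its sealing pad over the port, and press it down flush against the port face against its spring. Finish there, still gripping the handle and holding the plate pressed down; do not slam the plate on, and leave the other things on the bench where they are.

Things in the scene. Friction and masses are not known exactly. Their poses are not given: they have to be found in the camera images.
- tester: Grey box-shaped leak tester, fixed, 170 (x) by 150 (y) by 72 mm tall. Origin: under its centre, on the bench. In the middle of its top a round dial gauge, 100 mm across, faces up: white dial at 94 mm height, bezel to 97 mm. A water trap sticks out behind to x = 128 mm (88 mm high); a coupling and a small regulator knob stick out in front to x = -111 mm.
- peak_knob (a joint): Angle (rad) of the gauge's knob and the peak pointer fixed to it (dark hand with a round spot near its end): 0 against the rigid zero stop, growing clockwise seen from above; turn it back anticlockwise. Starts at 0.6 to 1.4, stays where left, 0.03 N m friction. At 0 it points along the tester's (-x, +y) diagonal, over the gauge's other, resting hand.
- knob_top (a point): Centre of the top of that knob, on its upright axis. The knob is a round black knurled knob, 24 mm in diameter and 22 mm tall, so it is gripped 5 to 20 mm below this point; the dial lies 28 mm below it.
- blank_plate: Steel blanking plate, 0.34 kg, loose, starts handle up on the bench. Origin: on its underside, at the axis of its round part (64 mm across); z up. An arm 36 mm wide reaches to x = -73 mm; 15 mm thick, boss to 19 mm. Under the origin a rubber-faced sealing pad, 40 mm across, is sprung 4 mm proud: it gives from 5 N and is flush at 14 N (the weight included). The plate rests on it.
- handle (a point): Middle of the plate's bridge handle, a straight aluminium bar along the plate's x, 76 mm long, 14 mm wide and 14 mm tall, its middle 45 mm straight above the plate's origin, on two posts 12 mm thick at x = +26 and -26 mm. Free height under the bar to the boss: 19 mm.
- plate_hole (a point): Mouth of the round blind dowel hole in the plate's underside, at plate x = -55 mm, y = 0, unseen from above: 13 mm in diameter, 12 mm deep.
- crankcase: Cast aluminium crankcase half lying on the bench, about 260 by 190 mm, fixed. Origin: on the bench, about its middle. Its highest face is a flat oblong machined port flange 108 mm (x) by 62 mm (y), 95 mm above the bench; all else on it ends at or below 86 mm.
- port (a point): Centre of the round coolant port (23 mm across) in that flange, level with the flange face, 95 mm above the bench; crankcase x = 12 mm, y = -30 mm. Axes as the crankcase's, z up.
- dowel_top (a point): Top of the steel dowel pin that stands on the flange face 55 mm from the port on its -x side: 10 mm in diameter, 10 mm tall, its last 4 mm tapering to 5 mm across. With the plate's x along the crankcase's x and the hole on the pin, the sealing pad is over the port.
- piston: Aluminium piston, 72 mm across, 45 mm tall; to be left where it is. Origin at its underside.
- gear: Toothed steel gear lying flat, 72 mm across, 22 mm tall; to be left where it is. Origin at its underside.
- bearing: Steel ball bearing lying flat, 62 mm across, 16 mm tall; to be left where it is. Origin at its underside.
- screwdriver_a: Screwdriver lying on the bench; to be left where it is. Origin at its underside.
- screwdriver_b: Another screwdriver lying on the bench; to be left where it is. Origin at its underside.
- spanner: Spanner, 170 mm long, lying on the bench; to be left where it is. Origin at its underside.
- spray_can: White spray can standing, 56 mm across, 190 mm tall; to be left where it is. Origin at its underside.
- screw_box: Open cardboard box of screws, 100 by 80 by 35 mm; to be left where it is. Origin at its underside.
Things that resemble listed ones, but are neither listed nor needed, are in the scene too. Leave any blue or orange look-alike of the blank_plate alone.

How it is judged:
By the outcome, as a careful person would: the job done as asked, in the order asked, and still so for the second after the job is handed in, while the arm keeps its last pose, push and grip.
It also fails if it takes over 64 s, if anything falls off the work surface, if the arm or the gripper's body presses on something with over 40 N, if the wrist force passes 120 N, or if a joint passes its speed limit or range.

## Working session

There is one attempt and no reset: what is moved stays moved. The work goes in short steps, Python scripts to look and compute and a tool call to move; the robot and the scene stay as the last step left them, time stands still between calls to the robot, and variables do not carry over. Pictures are saved under pics/ and viewed, and the job is handed in when it is done.

Besides the shell and the picture viewer there is one more tool, called after ">>>" as name([rows], argument=value, ...), one row to a line, values as JSON. send_rows: Moves the arm, as the interface text tells. Its arguments: {"type":"object","properties":{"plan":{"type":"array"},"squeeze":{"type":"number"}},"required":["plan"]}

```bash
mkdir -p pics; ls
python3 - <<'E'
from rig import status, viewer, job
import cv2
print(status.sense())
for n in("side","top"):
    im=viewer.grab_frame(n); cv2.imwrite(f"pics/{n}0.png",cv2.resize(im[:,:,::-1],(800,600),interpolation=cv2.INTER_CUBIC))
    print(n,viewer.camera_params(n))
E
```

```text
pics
{'clock': 0.0, 'qpos': array([-1.11137687e+00,  3.53639400e-01,  1.63417284e+00,  9.92371249e-06,
        1.15520503e+00, -2.40234658e-03]), 'qvel': array([ 0.00091938, -0.00028698, -0.00040822, -0.00079066,  0.00061318,
        0.00094817]), 'joint_efforts': array([ 4.67000573e-03, -6.05253053e+01, -3.42062938e+01,  1.27171397e-04,
        9.32957948e-03, -1.97990275e-06]), 'eef_pos': array([ 278.28065738, -559.1052904 ,  252.5505666 ]), 'tcp_rot': array([-3.14158016e+00,  1.42459789e-03, -1.10897853e+00]), 'contact_force': array([0.0548992 , 0.30781978, 0.48775849]), 'wrist_torque': array([-0.02777461, -0.00801783, -0.01332445]), 'opening': 0.9999273067137929}
side {'intrinsics': array([[438.92235216,   0.        , 266.99158949],
       [  0.        , 438.92235216, 186.0270136 ],
       [  0.        ,   0.        ,   1.        ]]), 'xyz': array([409.37968439, 959.04923005, 977.78643687]), 'orientation': array([-2.31067938,  0.00458669, -3.01943109])}
top {'intrinsics': array([[365.23345919,   0.        , 251.78378421],
       [  0.        , 365.23345919, 188.11972959],
       [  0.        ,   0.        ,   1.        ]]), 'xyz': array([ 439.08912832,  -12.96281451, 1219.68595009]), 'orientation': array([-3.05769465e+00, -6.22967233e-04, -1.59945119e+00])}
```

View pics/top0.png

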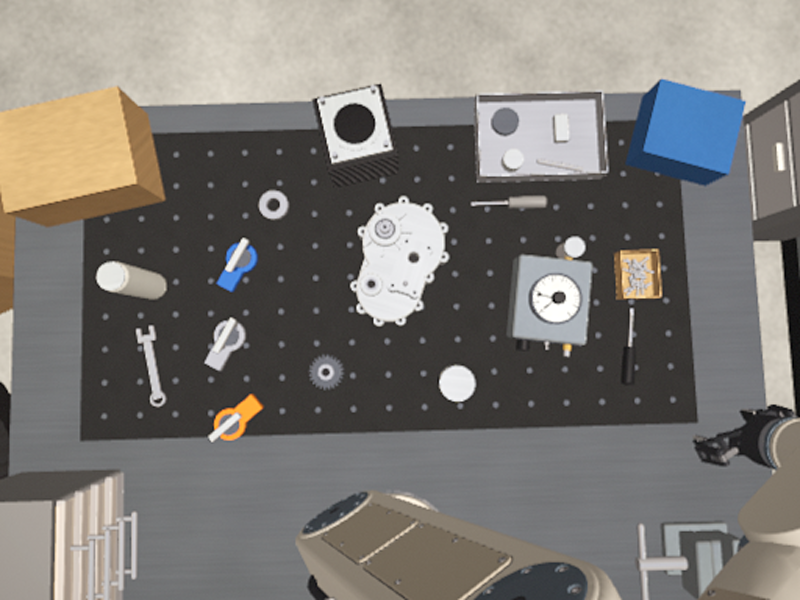

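View pics/side0.png

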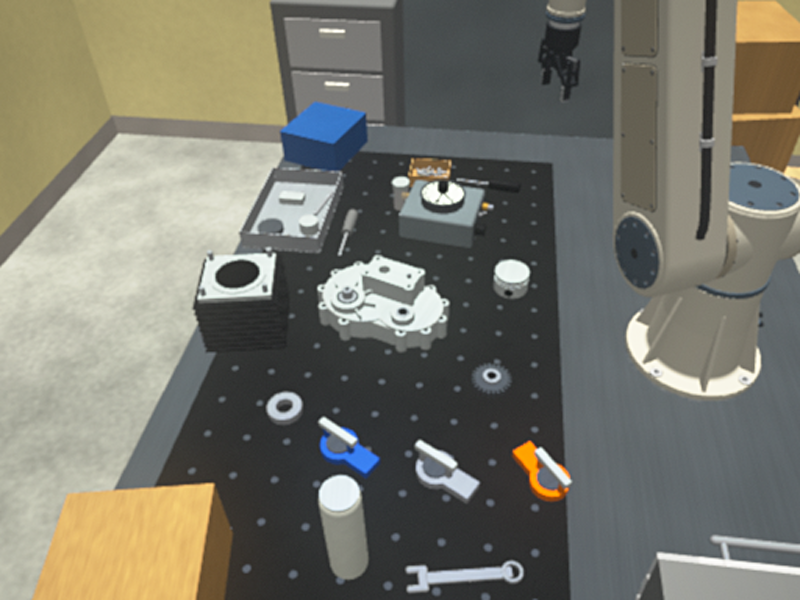

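```bash
cat > h.py <<'E'
from rig import status, viewer, job
import numpy as np, cv2
from scipy.spatial.transform import Rotation as R
def P(n):
    c=viewer.camera_params(n); return c['intrinsics'],c['xyz'],R.from_euler('xyz',c['orientation']).as_matrix()
def proj(n,X):
    K,t,M=P(n); v=(np.atleast_2d(X)-t)@M@K.T; return v[:,:2]/v[:,2:]
def unproj(n,uv,z):
    K,t,M=P(n); uv=np.atleast_2d(uv).astype(float)
    d=np.c_[uv,np.ones(len(uv))]@np.linalg.inv(K).T@M.T
    return t+d*((z-t[2])/d[:,2])[:,None]
def tri(obs):  # obs: list of (cam,uv)
    A=np.zeros((3,3));b=np.zeros(3)
    for n,uv in obs:
        K,t,M=P(n); d=M@np.linalg.inv(K)@np.array([uv[0],uv[1],1.]); d/=np.linalg.norm(d)
        Q=np.eye(3)-np.outer(d,d); A+=Q;b+=Q@t
    return np.linalg.solve(A,b)
def crop(im,x0,y0,w,h,s,name,pts=None):
    c=cv2.resize(im[y0:y0+h,x0:x0+w,::-1],None,fx=s,fy=s,interpolation=cv2.INTER_CUBIC)
    if pts is not None:
        for p in pts: cv2.circle(c,tuple(int(round((q-o+.5)*s)) for q,o in zip(p,(x0,y0))),2,(0,0,255),-1)
    cv2.imwrite(name,c)
E
python3 - <<'E'
from h import *
T=viewer.grab_frame("top");S=viewer.grab_frame("side")
np.save("T.npy",T);np.save("S.npy",S)
crop(T,220,115,75,100,6,"pics/t_crank.png");crop(T,320,145,70,90,6,"pics/t_test.png");crop(T,125,195,40,50,10,"pics/t_plate.png")
crop(S,195,155,100,75,7,"pics/s_crank.png");crop(S,240,95,90,70,7,"pics/s_test.png");crop(S,255,270,65,60,9,"pics/s_plate.png")
for l in("blank_plate","crankcase","tester","handle","peak_knob"):
  for c in("top","side"):
    for d in viewer.cut_out(l,c): 
        ys,xs=np.nonzero(d["mask"]);print(l,c,round(d["p"],2),d["extent"],xs.mean().round(1),ys.mean().round(1))
E
```

```text
blank_plate top 0.95 [132.0, 203.8, 26.6, 28.9] 143.6 219.5
blank_plate top 0.71 [224.8, 125.2, 61.5, 81.7] 254.1 166.3
blank_plate top 0.61 [136.6, 152.6, 27.1, 32.2] 151.6 169.3
blank_plate top 0.57 [134.1, 253.5, 32.7, 26.8] 149.8 268.6
blank_plate side 0.85 [204.2, 268.8, 36.2, 32.4] 220.8 287.3
blank_plate side 0.63 [266.4, 280.6, 39.9, 42.5] 282.4 303.0
blank_plate side 0.58 [325.9, 285.1, 40.4, 37.8] 346.3 302.6
blank_plate side 0.34 [204.3, 163.9, 82.3, 62.9] 244.5 195.0
crankcase top 0.76 [224.7, 125.0, 64.6, 82.1] 254.0 166.6
crankcase top 0.4 [60.2, 165.9, 48.4, 22.4] 83.1 179.7
crankcase side 0.7 [203.4, 164.2, 83.7, 61.2] 244.8 194.9
tester top 0.55 [324.3, 154.1, 52.4, 70.0] 351.7 190.9
tester side 0.57 [249.9, 114.3, 65.1, 42.2] 280.4 135.4
handle top 0.95 [129.5, 202.1, 29.2, 33.7] 143.9 219.1
handle top 0.85 [138.1, 154.2, 30.7, 31.9] 151.4 169.4
handle top 0.76 [132.6, 256.7, 36.1, 25.4] 150.0 268.2
handle side 0.93 [327.2, 281.4, 39.1, 40.4] 346.3 302.6
handle side 0.9 [266.0, 286.8, 41.3, 34.3] 283.0 302.9
handle side 0.59 [205.3, 266.8, 40.1, 38.6] 221.1 287.6
peak_knob top 0.53 [353.5, 190.5, 6.2, 5.9] 356.9 190.7
peak_knob side 0.56 [266.5, 282.7, 42.5, 39.8] 282.9 302.9
peak_knob side 0.54 [276.5, 113.2, 9.0, 13.4] 282.5 119.8
```

```bash
cd pics
python3 - <<'E'
import cv2,numpy as np
def st(names,out):
    ims=[cv2.imread(n) for n in names];h=max(i.shape[0] for i in ims)
    ims=[cv2.copyMakeBorder(i,0,h-i.shape[0],0,0,cv2.BORDER_CONSTANT) for i in ims];o=np.hstack(ims);print(o.shape);
    cv2.imwrite(out,o)
for n in("crank","test","plate"): print(n,[cv2.imread(f"{c}_{n}.png").shape for c in"ts"])
E
```

```text
crank [(600, 450, 3), (525, 700, 3)]
test [(540, 420, 3), (490, 630, 3)]
plate [(500, 400, 3), (540, 585, 3)]
```

View pics/t_crank.png

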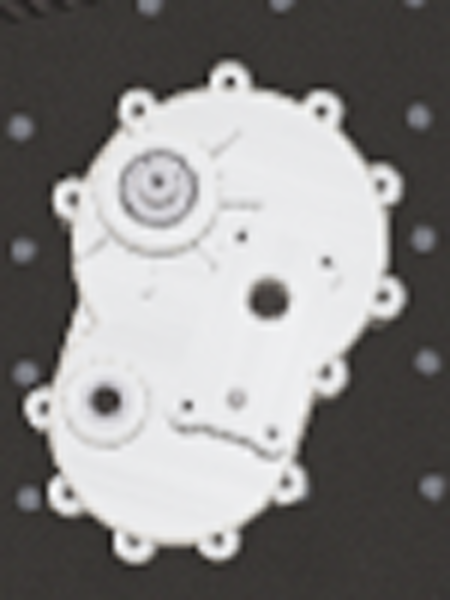

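View pics/s_crank.png

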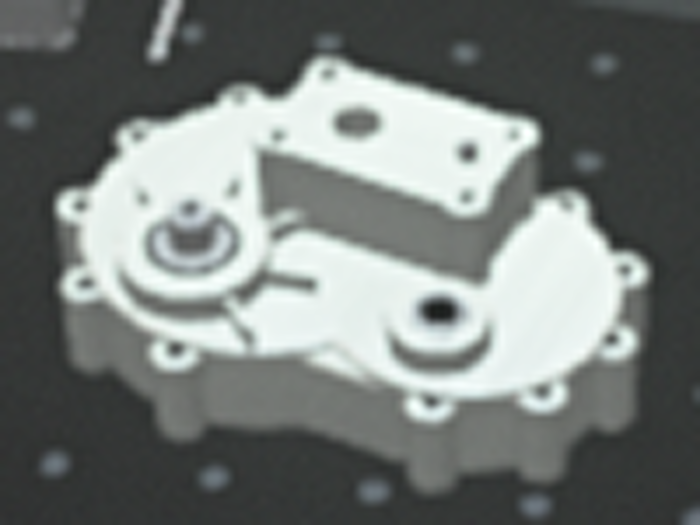

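View pics/t_test.png

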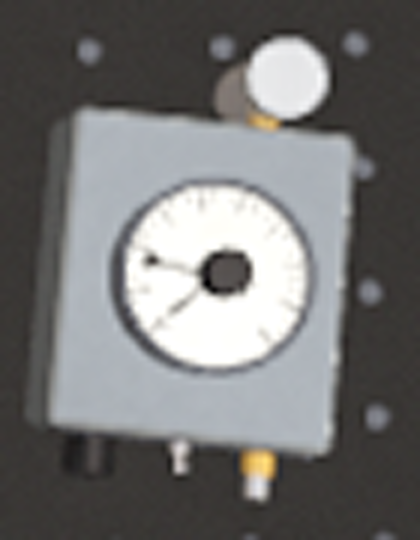

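View pics/s_test.png

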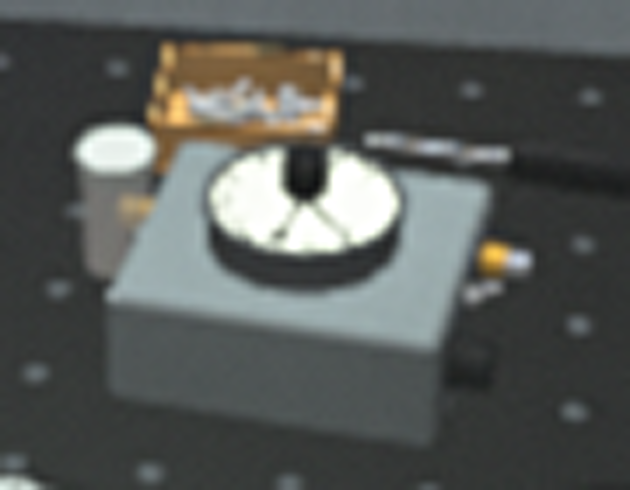

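View pics/t_plate.png

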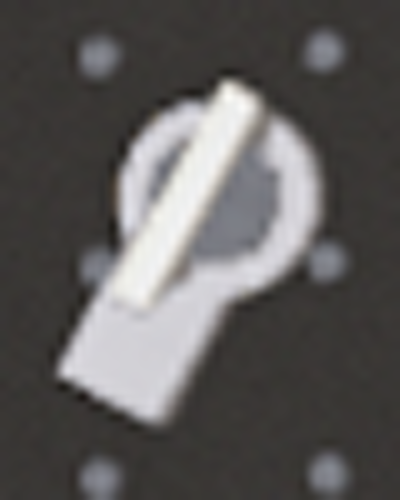

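View pics/s_plate.png

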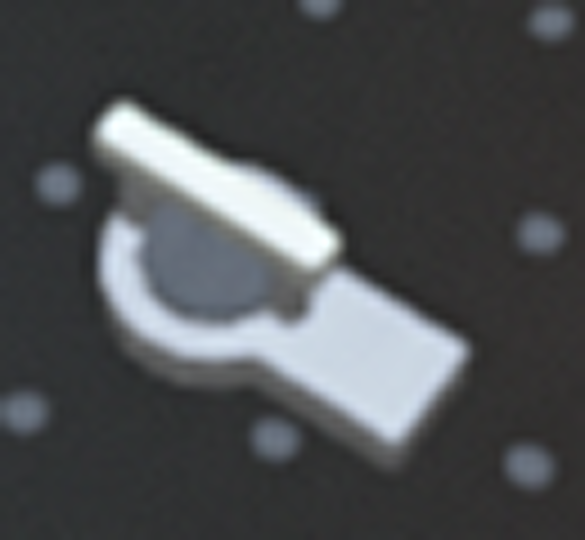

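```bash
cat > fit.py <<'E'
from h import *
from scipy.optimize import least_squares
def px(x0,y0,s,c): c=np.array(c,float); return np.array([x0,y0])+c/s-.5
def fit(model,obs,x0,z0=0):
    # model: name->xyz ; obs: list (cam,name,uv)
    def W(p): c,s=np.cos(p[2]),np.sin(p[2]); return lambda q:np.array([p[0]+c*q[0]-s*q[1],p[1]+s*q[0]+c*q[1],q[2]])
    def f(p):
        w=W(p); return np.concatenate([proj(n,w(model[k]))[0]-uv for n,k,uv in obs])
    r=least_squares(f,x0,x_scale=[1,1,.01]); 
    for o,e in zip(obs,r.fun.reshape(-1,2)): print(o[0],o[1],e.round(2))
    return r.x,W(r.x)
E
cat > f1.py <<'E'
from fit import *
t=lambda *c:px(220,115,6,c); s=lambda *c:px(195,155,7,c)
m=dict(port=(12,-30,95),dow=(-43,-30,105),f1=(66,1,95),f2=(66,-61,95),f3=(-42,-61,95),f4=(-42,1,95))
# triangulate features
print("port",tri([("top",t(268,298)),("side",s(357,122))]),"dowel",tri([("top",t(237,398)),("side",s(468,149))]))
for a,b in(((240,236),(278,134)),((326,262),(328,72)),((187,405),(466,196)),((272,433),(515,133))): print(tri([("top",t(*a)),("side",s(*b))]).round(1))
obs=[("top","port",t(268,298)),("side","port",s(357,122)),("top","dow",t(237,398)),("side","dow",s(468,147))]
p0=tri(obs and [("top",t(268,298)),("side",s(357,122))])
pc,W=fit(m,obs,[p0[0],p0[1]+20,0.2]);print("crank",pc,"port",W(m["port"]),"dowel",W(m["dow"]))
t=lambda *c:px(320,145,6,c); s=lambda *c:px(240,95,7,c)
m=dict(a=(85,75,72),b=(85,-75,72),c=(-85,-75,72),d=(-85,75,72),k=(0,0,122))
obs=[("top",k,t(*c)) for k,c in zip("abcdk",((78,107),(356,138),(330,456),(50,424),(226,271)))]+[("side",k,s(*c)) for k,c in zip("abcdk",((108,297),(185,143),(492,182),(437,350),(307,149)))]
pt,W=fit(m,obs,[430,-240,0]);print("tester",pt, "knob tri",tri([(o[0],o[2]) for o in obs if o[1]=="k"]))
t=lambda *c:px(125,195,10,c); s=lambda *c:px(255,270,9,c)
m=dict(a=(-73,18,19),b=(-73,-18,19),h1=(38,7,56),h2=(38,-7,56),h3=(-38,-7,56),h4=(-38,7,56))
m={k:(v[0],v[1],v[2]) for k,v in m.items()}
obs=[("top",k,t(*c)) for k,c in(("a",(55,376)),("b",(163,426)),("h1",(222,80)),("h2",(265,100)),("h3",(150,312)),("h4",(107,294)))]+[("side",k,s(*c)) for k,c in(("a",(398,445)),("b",(471,350)),("h1",(95,135)),("h2",(122,99)),("h3",(343,240)),("h4",(318,272)))]
pp,W=fit(m,obs,[300,350,-.5]);print("plate",pp,W((0,0,49)))
E
python3 f1.py
```

```text
port [606.19884594 -57.04178335  94.81720855] dowel [554.20924286 -39.28905639  99.58601422]
[639.  -43.5  96.1]
[624.  -87.6  96.6]
[551.7 -13.5  95.4]
[535.9 -56.9  95.6]
top port [-0.06  0.45]
side port [-0.2  -0.02]
top dow [-0.38  0.17]
side dow [-0.34 -0.8 ]
crank [ 6.04754267e+02 -2.44511809e+01 -3.49349683e-01] port [605.76080795 -56.74648827  95.        ] dowel [554.08305509 -37.92071181 105.        ]
top a [-0.58  0.  ]
top b [ 0.23 -0.06]
top c [0.24 0.47]
top d [-0.81  0.58]
top k [0.62 0.55]
side a [-0.88 -0.12]
side b [-0.72 -1.12]
side c [ 0.29 -0.27]
side d [-0.06 -0.32]
side k [-0.35  0.71]
tester [ 5.15851116e+02 -3.35583421e+02 -1.37564326e-01] knob tri [ 515.80139396 -332.32133846  127.21556139]
top a [0.5  0.01]
top b [-0.66  0.16]
top h1 [-0.02  0.56]
top h2 [-0.47  0.6 ]
top h3 [-0.58  0.66]
top h4 [-0.14  0.4 ]
side a [-0.22 -0.24]
side b [-0.37 -0.2 ]
side h1 [-0.67 -0.34]
side h2 [-0.37 -0.11]
side h3 [ 0.17 -0.53]
side h4 [-0.26 -0.09]
plate [462.13668978 332.03793697  -0.51042176] [462.13668978 332.03793697  49.        ]
```

```bash
cat > mv.py <<'E'
import sys
from h import *
def mv(x,y,z,yaw):
    s=status.sense(); A=R.from_euler('xyz',s['tcp_rot']); B=R.from_euler('xyz',[np.pi,0,yaw])
    d=A.inv().apply(np.array([x,y,z])-s['eef_pos'])/1000; r=(A.inv()*B).as_rotvec()
    print("t",round(float(s['clock']),2),"pos",s['eef_pos'].round(1),"rot",s['tcp_rot'].round(3),"F",s['contact_force'].round(1),"Tq",s['wrist_torque'].round(2),"op",round(float(s['opening']),3),"q",s['qpos'].round(2))
    print("shift",d.round(4),"rotv",r.round(4))
if __name__=="__main__": mv(*map(float,sys.argv[1:5]))
E
python3 mv.py 516 -333.5 180 -1.109
```

```text
t 0.7 pos [ 278.5 -559.5  253.3] rot [-3.142  0.    -1.109] F [-0.5  0.5  0. ] Tq [-0.05  0.    0.02] op 0.997 q [-1.11  0.35  1.63  0.    1.16 -0.  ]
shift [-0.0965 -0.3134  0.0733] rotv [-0.  0. -0.]
```

>>> send_rows([
  [[-0.012, -0.038, 0.009], [0, 0, 0], 0.2],
  [[-0.023, -0.075, 0.018], [0, 0, 0], 0.2],
  [[-0.035, -0.113, 0.026], [0, 0, 0], 0.2],
  [[-0.046, -0.15, 0.035], [0, 0, 0], 0.2],
  [[-0.058, -0.188, 0.044], [0, 0, 0], 0.2],
], squeeze=30)

```text
clock: 1.12
eef_pos: [422.0, -422.7, 209.2]
tcp_rot: [-3.141, -0.001, -1.11]
contact_force: [0.3, -0.8, 0.7]
opening: 0.599
```

```bash
python3 mv.py 516 -333.5 160 -1.109
```

```text
t 1.12 pos [ 422.  -422.7  209.2] rot [-3.141e+00 -1.000e-03 -1.110e+00] F [ 0.3 -0.8  0.7] Tq [-0.03 -0.02  0.01] op 0.599 q [-0.79  0.36  1.74 -0.    1.05  0.32]
shift [-0.0381 -0.1239  0.0492] rotv [-0.0001 -0.0007 -0.0005]
```

>>> send_rows([
  [[-0.011, -0.036, 0.014], [0, 0, 0], 0.2],
  [[-0.022, -0.072, 0.028], [0, 0, 0], 0.2],
  [[-0.033, -0.108, 0.043], [0, 0, 0], 0.2],
  [[-0.038, -0.124, 0.049], [0, 0, 0], 0.2],
  [[-0.038, -0.124, 0.049], [0, 0, 0], 0.2],
])

```text
clock: 1.53
eef_pos: [517.9, -330.3, 158.4]
tcp_rot: [3.141, 0.002, -1.106]
contact_force: [-0.3, -1.0, 0.0]
opening: 0.601
```

```bash
python3 mv.py 516 -333.5 120 -1.109
python3 - <<'E'
from h import *
T=viewer.grab_frame("top");S=viewer.grab_frame("side")
crop(T,320,145,70,90,6,"pics/t1.png");crop(S,240,75,90,80,7,"pics/s1.png")
E
```

```text
t 1.53 pos [ 517.9 -330.3  158.4] rot [ 3.141e+00  2.000e-03 -1.106e+00] F [-0.3 -1.   0. ] Tq [0.02 0.04 0.04] op 0.601 q [-0.57  0.44  1.74  0.    0.97  0.54]
shift [0.002  0.0031 0.0384] rotv [0.0001 0.0016 0.0028]
```

View pics/s1.png

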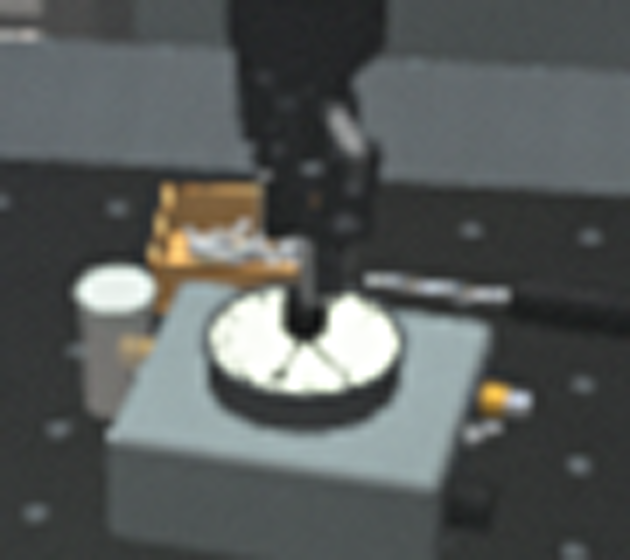

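View pics/t1.png

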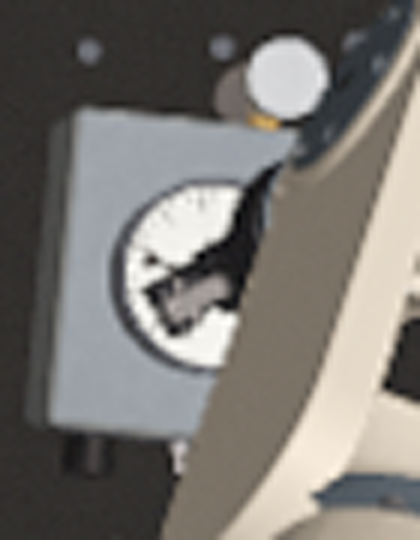

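>>> send_rows([
  [[0.002, 0.003, 0.005], [0, 0, 0], 0.2],
  [[0.002, 0.003, 0.015], [0, 0, 0], 0.2],
  [[0.002, 0.003, 0.026], [0, 0, 0], 0.2],
  [[0.002, 0.003, 0.034], [0, 0, 0], 0.2],
  [[0.002, 0.003, 0.038], [0, 0, 0], 0.2],
])

```text
clock: 2.05
eef_pos: [513.2, -336.4, 120.1]
tcp_rot: [3.14, 0.002, -1.109]
contact_force: [-0.4, -0.5, 0.1]
opening: 0.602
```

```bash
python3 mv.py 516 -333.5 120 -1.109
python3 - <<'E'
from h import *
S=viewer.grab_frame("side")
crop(S,240,75,90,80,7,"pics/s2.png")
E
```

```text
t 2.05 pos [ 513.2 -336.4  120.1] rot [ 3.140e+00  2.000e-03 -1.109e+00] F [-0.4 -0.5  0.1] Tq [-0.   -0.03 -0.03] op 0.602 q [-0.58  0.49  1.76 -0.    0.9   0.53]
shift [-0.0013 -0.0038  0.0001] rotv [0.0016 0.0017 0.0001]
```

View pics/s2.png

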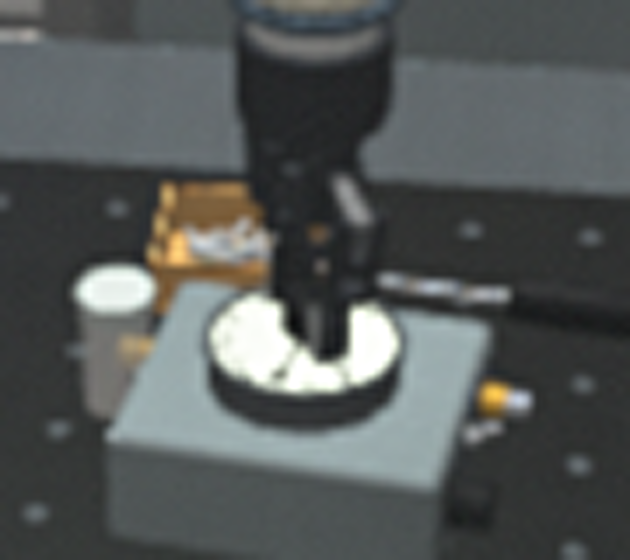

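>>> send_rows([
  [[-0.001, -0.004, 0], [0, 0, 0], 0.2],
  [[-0.001, -0.004, 0], [0, 0, 0], 0.2],
  [[-0.001, -0.004, 0], [0, 0, 0], 0.2],
  [[-0.001, -0.004, 0], [0, 0, 0], 0.2],
  [[-0.001, -0.004, 0], [0, 0, 0], 0.2],
])

```text
clock: 2.52
eef_pos: [516.6, -333.5, 120.2]
tcp_rot: [3.14, 0.002, -1.108]
contact_force: [-0.2, 0.5, -0.5]
opening: 0.602
```

```bash
python3 mv.py 516 -333.5 120 -1.109
python3 - <<'E'
from h import *
S=viewer.grab_frame("side")
crop(S,255,85,60,60,10,"pics/s3.png",proj("side",[[516,-333.5,122],[516,-333.5,94]]))
E
```

```text
t 2.52 pos [ 516.6 -333.5  120.2] rot [ 3.140e+00  2.000e-03 -1.108e+00] F [-0.2  0.5 -0.5] Tq [-0.   -0.03  0.02] op 0.602 q [-0.58  0.49  1.76 -0.    0.9   0.53]
shift [-0.0003  0.0005  0.0002] rotv [0.0015 0.0015 0.0006]
```

View pics/s3.png

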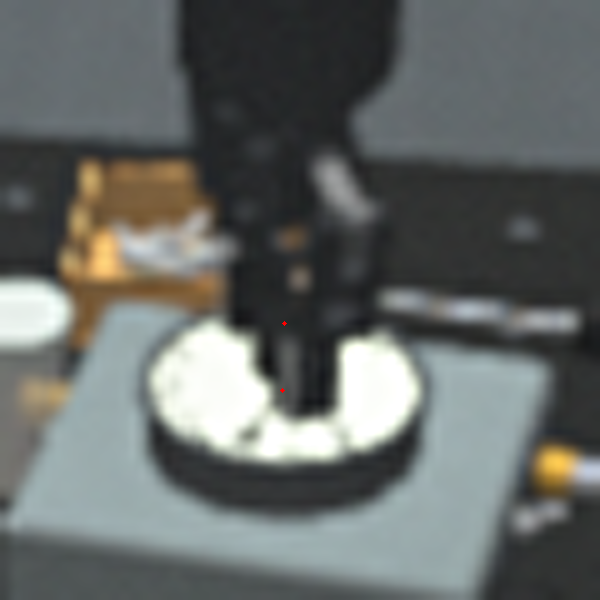

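>>> send_rows([
  [[0, 0, 0], [0, 0, 0], -0.2],
  [[0, 0, 0], [0, 0, 0], -0.4],
  [[0, 0, 0], [0, 0, 0], -0.6],
  [[0, 0, 0], [0, 0, 0], -0.7],
  [[0, 0, 0], [0, 0, 0], -0.8],
], squeeze=30)

```text
clock: 2.98
eef_pos: [518.1, -335.8, 121.2]
tcp_rot: [3.142, -0.004, -1.108]
contact_force: [2.8, -8.8, -1.6]
opening: 0.262
```

>>> send_rows([
  [[0, 0, 0], [0, 0, 0], -1],
  [[0, 0, 0], [0, 0, 0], -1],
  [[0, 0, 0], [0, 0, 0], -1],
  [[0, 0, 0], [0, 0, 0], -1],
  [[0, 0, 0], [0, 0, 0], -1],
])

```text
clock: 3.4
eef_pos: [518.1, -335.9, 121.1]
tcp_rot: [3.141, -0.004, -1.108]
contact_force: [0.9, -2.6, -1.9]
opening: 0.267
```

```bash
python3 mv.py 516 -333.5 120 -1.109
```

```text
t 3.4 pos [ 518.1 -335.9  121.1] rot [ 3.141 -0.004 -1.108] F [ 0.9 -2.6 -1.9] Tq [-0.17  0.04 -0.05] op 0.267 q [-0.58  0.49  1.76 -0.    0.89  0.53]
shift [-0.0031  0.0008  0.0011] rotv [ 0.0001 -0.0041  0.0009]
```

>>> send_rows([
  [[0, 0.001, 0], [0, 0, -0.09], -1],
  [[0, 0.001, 0], [0, 0, -0.18], -1],
  [[0, 0.001, 0], [0, 0, -0.27], -1],
  [[0, 0.001, 0], [0, 0, -0.36], -1],
  [[0, 0.001, 0], [0, 0, -0.45], -1],
])

```text
clock: 3.82
eef_pos: [517.1, -334.9, 121.1]
tcp_rot: [3.141, -0.002, -0.654]
contact_force: [0.0, 5.6, 3.3]
opening: 0.268
```

```bash
python3 mv.py 516 -335.6 120 -0.309
python3 - <<'E'
from h import *
S=viewer.grab_frame("side")
crop(S,255,85,60,60,10,"pics/s4.png")
E
```

```text
t 3.82 pos [ 517.1 -334.9  121.1] rot [ 3.141e+00 -2.000e-03 -6.540e-01] F [0.  5.6 3.3] Tq [ 1.01  0.1  -0.06] op 0.268 q [-0.58  0.49  1.76 -0.    0.9   0.08]
shift [-0.0004  0.0012  0.0011] rotv [ 0.0008 -0.0016 -0.3449]
```

View pics/s4.png

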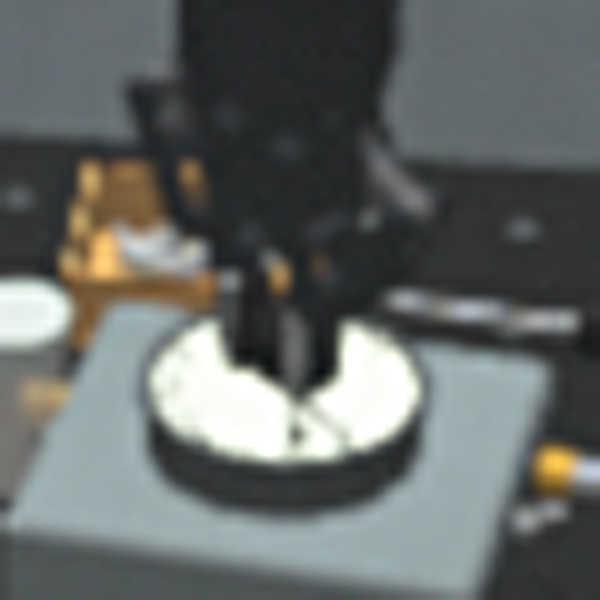

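>>> send_rows([
  [[0, 0.001, 0], [0, 0, -0.08], -1],
  [[0, 0.001, 0], [0, 0, -0.16], -1],
  [[0, 0.001, 0], [0, 0, -0.24], -1],
  [[0, 0.001, 0], [0, 0, -0.31], -1],
  [[0, 0.001, 0], [0, 0, -0.38], -1],
])

```text
clock: 4.28
eef_pos: [516.0, -334.4, 121.1]
tcp_rot: [-3.141, 0.001, -0.264]
contact_force: [-1.5, 5.2, 4.3]
opening: 0.266
```

```bash
python3 mv.py 516 -335.6 120 -0.309
```

```text
t 4.28 pos [ 516.  -334.4  121.1] rot [-3.141e+00  1.000e-03 -2.640e-01] F [-1.5  5.2  4.3] Tq [ 0.82  0.44 -0.02] op 0.266 q [-0.58  0.49  1.76  0.    0.9  -0.31]
shift [0.0004 0.0012 0.0011] rotv [-0.0006  0.0006  0.0455]
```

>>> send_rows([
  [[0, 0, 0], [0, 0, -0.03], -1],
  [[0, 0, 0], [0, 0, -0.06], -1],
  [[0, 0, 0], [0, 0, -0.09], -1],
  [[0, 0, 0], [0, 0, -0.12], -1],
  [[0, 0, 0], [0, 0, -0.15], -1],
])

```text
clock: 4.7
eef_pos: [515.6, -333.8, 121.2]
tcp_rot: [-3.14, 0.001, -0.112]
contact_force: [-1.7, 2.3, 2.8]
opening: 0.268
```

```bash
python3 mv.py 516 -335.6 120 -0.309
python3 - <<'E'
from h import *
S=viewer.grab_frame("side")
crop(S,255,85,60,60,10,"pics/s5.png")
E
```

```text
t 4.7 pos [ 515.6 -333.8  121.2] rot [-3.14e+00  1.00e-03 -1.12e-01] F [-1.7  2.3  2.8] Tq [ 0.21  0.33 -0.11] op 0.268 q [-0.58  0.49  1.76  0.    0.9  -0.47]
shift [0.0006 0.0017 0.0012] rotv [-0.0013  0.0016  0.1969]
```

View pics/s5.png

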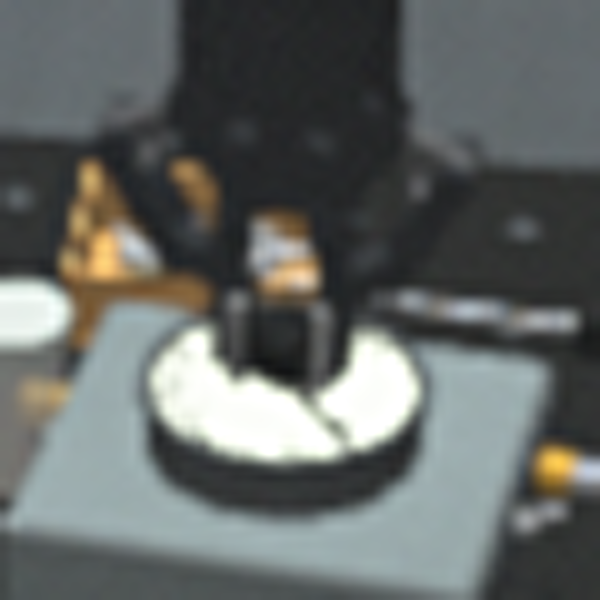

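>>> send_rows([
  [[0, 0, 0], [0, 0, -0.03], -1],
  [[0, 0, 0], [0, 0, -0.06], -1],
  [[0, 0, 0], [0, 0, -0.09], -1],
  [[0, 0, 0], [0, 0, -0.12], -1],
  [[0, 0, 0], [0, 0, -0.12], -1],
])

```text
clock: 5.17
eef_pos: [515.1, -332.6, 121.1]
tcp_rot: [-3.138, 0.002, 0.01]
contact_force: [-1.5, 4.9, 3.8]
opening: 0.268
```

```bash
python3 mv.py 516 -335.6 120 -0.309
python3 - <<'E'
from h import *
S=viewer.grab_frame("side");T=viewer.grab_frame("top")
crop(S,255,85,60,60,10,"pics/s6.png");crop(T,330,165,50,50,10,"pics/t6.png")
E
```

```text
t 5.17 pos [ 515.1 -332.6  121.1] rot [-3.138e+00  2.000e-03  1.000e-02] F [-1.5  4.9  3.8] Tq [ 0.88  0.17 -0.27] op 0.268 q [-0.58  0.49  1.76  0.    0.9  -0.59]
shift [0.0009 0.003  0.0011] rotv [-0.0035  0.003   0.3193]
```

View pics/s6.png

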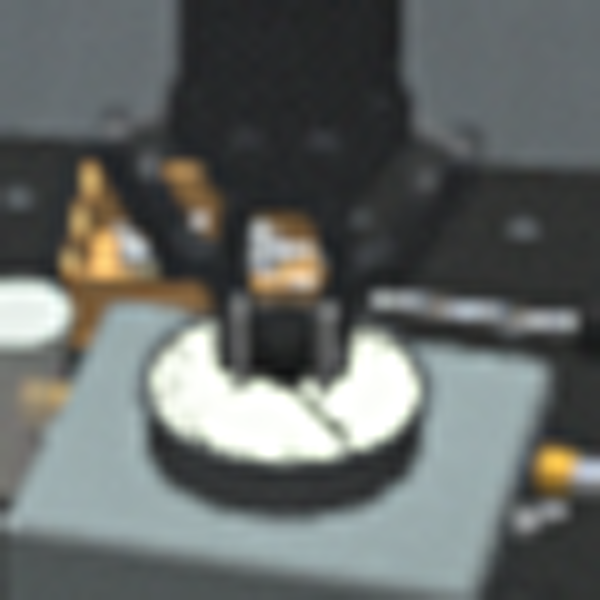

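View pics/t6.png

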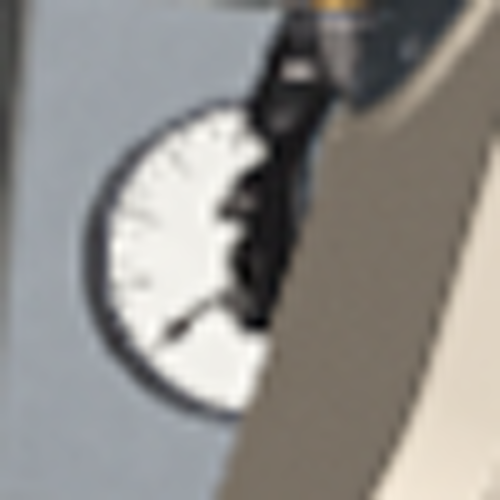

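>>> send_rows([
  [[0, 0, 0], [0, 0, 0], -0.3],
  [[0, 0, 0], [0, 0, 0], -0.1],
  [[0, 0, 0], [0, 0, 0], 0.1],
  [[0, 0, 0], [0, 0, 0], 0.2],
  [[0, 0, -0.005], [0, 0, 0], 0.2],
])

```text
clock: 5.68
eef_pos: [514.7, -332.4, 125.5]
tcp_rot: [-3.137, 0.004, 0.009]
contact_force: [-0.0, 0.5, 0.3]
opening: 0.6
```

>>> send_rows([
  [[0, 0, -0.015], [0, 0, 0], 0.2],
  [[0, 0, -0.04], [0, 0, 0], 0.2],
  [[0, 0, -0.08], [0, 0, 0], 0.2],
  [[0, 0, -0.12], [0, 0, 0], 0.2],
  [[0, 0, -0.13], [0, 0, 0], 0.2],
])

```text
clock: 6.1
eef_pos: [517.4, -334.6, 262.4]
tcp_rot: [3.141, -0.004, 0.008]
contact_force: [1.5, -1.0, 0.3]
opening: 0.601
```

```bash
python3 mv.py 516 -335.6 250 -0.309
python3 - <<'E'
from h import *
S=viewer.grab_frame("side");T=viewer.grab_frame("top")
crop(S,255,85,60,60,10,"pics/s7.png");crop(T,330,165,50,50,10,"pics/t7.png")
E
```

```text
t 6.1 pos [ 517.4 -334.6  262.4] rot [ 3.141 -0.004  0.008] F [ 1.5 -1.   0.3] Tq [ 0.01 -0.04  0.02] op 0.601 q [-0.58  0.33  1.65  0.    1.16 -0.59]
shift [-0.0015  0.001   0.0124] rotv [-1.000e-04 -3.800e-03  3.175e-01]
```

View pics/s7.png

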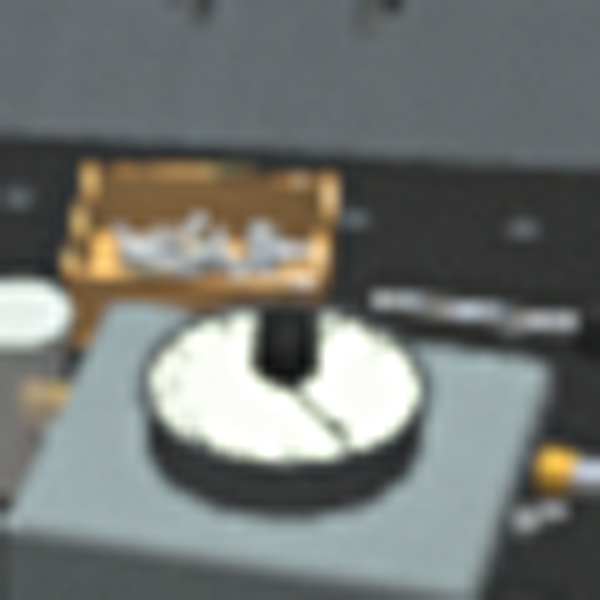

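View pics/t7.png

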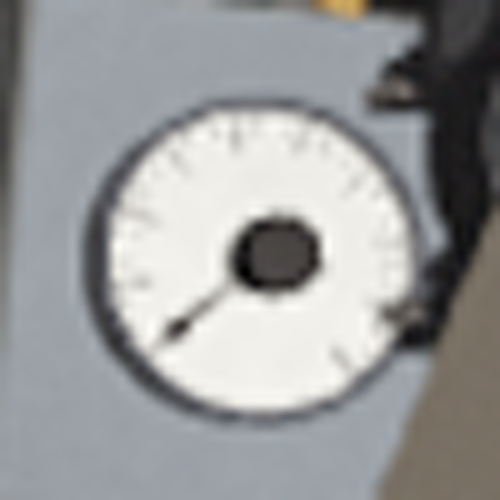

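>>> send_rows([
  [[-0.003, -0.039, 0.002], [0, 0, -0.05], 0.2],
  [[-0.006, -0.078, 0.004], [0, 0, -0.1], 0.2],
  [[-0.01, -0.117, 0.006], [0, 0, -0.15], 0.2],
  [[-0.013, -0.156, 0.01], [0, 0, -0.2], 0.2],
  [[-0.016, -0.195, 0.012], [0, 0, -0.25], 0.2],
])

```text
clock: 6.62
eef_pos: [497.4, -137.4, 245.4]
tcp_rot: [-3.14, 0.0, 0.26]
contact_force: [1.7, 0.4, -0.4]
opening: 0.598
```

```bash
python3 mv.py 462 332 200 1.061
```

```text
t 6.62 pos [ 497.4 -137.4  245.4] rot [-3.14  0.    0.26] F [ 1.7  0.4 -0.4] Tq [ 0.   -0.03 -0.01] op 0.598 q [-0.27  0.19  1.87  0.    1.08 -0.53]
shift [ 0.0866 -0.4626  0.0462] rotv [-1.900e-03 -4.000e-04 -8.008e-01]
```

>>> send_rows([
  [[0.007, -0.039, 0.0], [0, 0, -0.07], 0.2],
  [[0.014, -0.077, 0.0], [0, 0, -0.14], 0.2],
  [[0.021, -0.115, 0.0], [0, 0, -0.21], 0.2],
  [[0.029, -0.154, 0.0], [0, 0, -0.28], 0.2],
  [[0.036, -0.193, 0.0], [0, 0, -0.35], 0.2],
])

```text
clock: 7.03
eef_pos: [481.2, 60.0, 244.4]
tcp_rot: [-3.139, 0.001, 0.613]
contact_force: [1.1, -0.5, 0.3]
opening: 0.598
```

```bash
python3 mv.py 462 332 160 1.061
```

```text
t 7.03 pos [481.2  60.  244.4] rot [-3.139e+00  1.000e-03  6.130e-01] F [ 1.1 -0.5  0.3] Tq [-0.01  0.   -0.03] op 0.598 q [ 0.12  0.14  1.93  0.    1.07 -0.49]
shift [ 0.141  -0.2332  0.0849] rotv [-0.003   0.0008 -0.4476]
```

>>> send_rows([
  [[0.02, -0.034, 0.005], [0, 0, -0.07], 0.2],
  [[0.041, -0.067, 0.013], [0, 0, -0.14], 0.2],
  [[0.061, -0.101, 0.022], [0, 0, -0.21], 0.2],
  [[0.081, -0.134, 0.03], [0, 0, -0.28], 0.2],
  [[0.101, -0.167, 0.04], [0, 0, -0.35], 0.2],
])

```text
clock: 7.45
eef_pos: [466.3, 256.3, 203.2]
tcp_rot: [-3.138, 0.002, 0.967]
contact_force: [1.1, 0.2, -0.0]
opening: 0.601
```

```bash
python3 mv.py 462 332 140 1.061
```

```text
t 7.45 pos [466.3 256.3 203.2] rot [-3.138e+00  2.000e-03  9.670e-01] F [ 1.1  0.2 -0. ] Tq [0.02 0.02 0.02] op 0.601 q [ 0.5   0.27  1.88  0.    1.   -0.47]
shift [ 0.06   -0.0463  0.0632] rotv [-0.0038  0.0017 -0.094 ]
```

>>> send_rows([
  [[0.025, -0.019, 0.02], [0, 0, -0.05], 0.2],
  [[0.045, -0.035, 0.04], [0, 0, -0.094], 0.2],
  [[0.06, -0.046, 0.055], [0, 0, -0.094], 0.2],
  [[0.06, -0.046, 0.063], [-0.003, 0, -0.094], 0.2],
  [[0.06, -0.046, 0.063], [-0.003, 0, -0.094], 0.2],
])

```text
clock: 7.87
eef_pos: [460.1, 331.2, 137.0]
tcp_rot: [-3.139, 0.007, 1.063]
contact_force: [-0.1, -0.2, -0.4]
opening: 0.6
```

>>> send_rows([
  [[0, 0, 0], [0, 0, 0], 0.2],
  [[0, 0, 0], [0, 0, 0], 0.2],
  [[0, 0, 0], [0, 0, 0], 0.2],
  [[0, 0, 0], [0, 0, 0], 0.2],
  [[0, 0, 0], [0, 0, 0], 0.2],
])

```text
clock: 8.28
eef_pos: [460.7, 330.8, 137.8]
tcp_rot: [-3.139, 0.006, 1.062]
contact_force: [-0.2, -0.3, 0.9]
opening: 0.602
```

```bash
python3 mv.py 462 332 140 1.061;python3 - <<'E'
from h import *
S=viewer.grab_frame("side");T=viewer.grab_frame("top")
crop(S,245,230,80,90,6,"pics/s8.png");crop(T,115,185,60,70,8,"pics/t8.png")
E
```

```text
t 8.28 pos [460.7 330.8 137.8] rot [-3.139  0.006  1.062] F [-0.2 -0.3  0.9] Tq [-0.03  0.    0.03] op 0.602 q [ 0.62  0.4   1.85 -0.    0.89 -0.44]
shift [ 0.0017  0.0005 -0.0022] rotv [-0.0023  0.0057  0.0007]
```

View pics/s8.png

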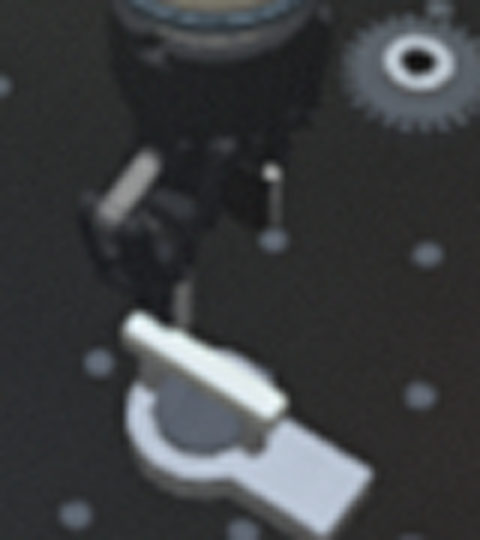

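View pics/t8.png

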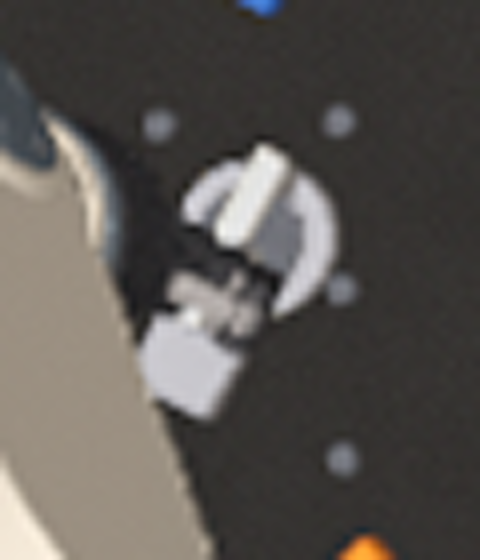

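>>> send_rows([
  [[0.002, 0, 0.015], [-0.002, 0.006, 0], 0.2],
  [[0.002, 0, 0.035], [-0.002, 0.006, 0], 0.2],
  [[0.002, 0, 0.055], [-0.002, 0.006, 0], 0.2],
  [[0.002, 0, 0.072], [-0.002, 0.006, 0], 0.2],
  [[0.002, 0, 0.08], [-0.002, 0.006, 0], 0.2],
])

```text
clock: 8.8
eef_pos: [460.3, 331.7, 55.8]
tcp_rot: [-3.14, 0.002, 1.062]
contact_force: [-0.0, -0.5, 0.2]
opening: 0.603
```

```bash
python3 mv.py 462 332 53 1.061;python3 - <<'E'
from h import *
S=viewer.grab_frame("side");T=viewer.grab_frame("top")
crop(S,245,240,80,90,6,"pics/s9.png");crop(T,115,185,60,70,8,"pics/t9.png")
E
```

```text
t 8.8 pos [460.3 331.7  55.8] rot [-3.140e+00  2.000e-03  1.062e+00] F [-0.  -0.5  0.2] Tq [-0.04  0.01 -0.03] op 0.603 q [ 0.62  0.52  1.89  0.    0.73 -0.44]
shift [0.0011 0.0014 0.0028] rotv [-0.0014  0.0019  0.0009]
```

View pics/s9.png

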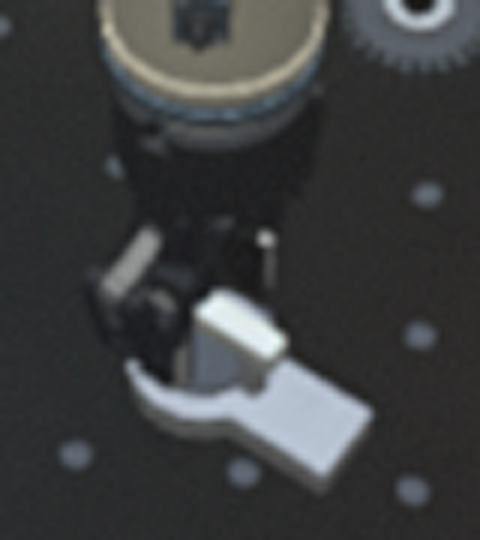

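View pics/t9.png

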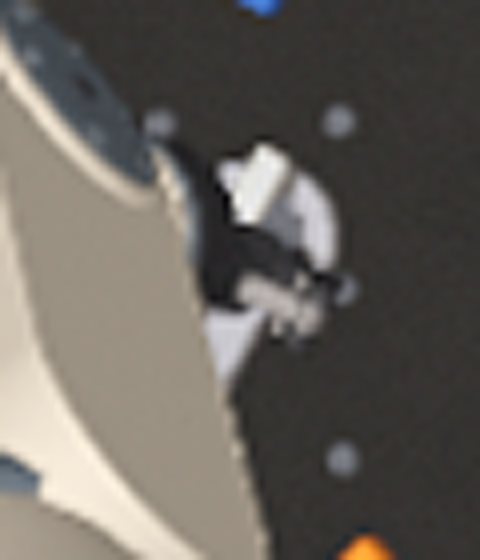

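>>> send_rows([
  [[0.001, 0.001, 0.003], [-0.001, 0.002, 0], 0.0],
  [[0.001, 0.001, 0.003], [-0.001, 0.002, 0], -0.2],
  [[0.001, 0.001, 0.003], [-0.001, 0.002, 0], -0.4],
  [[0.001, 0.001, 0.003], [-0.001, 0.002, 0], -0.6],
  [[0.001, 0.001, 0.003], [-0.001, 0.002, 0], -0.8],
], squeeze=30)

```text
clock: 9.32
eef_pos: [462.0, 332.2, 54.1]
tcp_rot: [-3.141, -0.0, 1.062]
contact_force: [0.1, -1.6, 1.4]
opening: 0.155
```

>>> send_rows([
  [[0, 0, 0], [0, 0, 0], -1],
  [[0, 0, 0], [0, 0, 0], -1],
  [[0, 0, 0], [0, 0, 0], -1],
  [[0, 0, 0], [0, 0, 0], -1],
  [[0, 0, 0], [0, 0, 0], -1],
])

```text
clock: 9.73
eef_pos: [462.0, 332.3, 54.2]
tcp_rot: [3.142, -0.0, 1.062]
contact_force: [0.2, -1.5, 2.1]
opening: 0.157
```

```bash
python3 mv.py 462 332 53 1.061
```

```text
t 9.73 pos [462.  332.3  54.2] rot [ 3.142 -0.     1.062] F [ 0.2 -1.5  2.1] Tq [-0.17 -0.03  0.02] op 0.157 q [ 0.62  0.53  1.89  0.    0.72 -0.44]
shift [-0.0002  0.0001  0.0012] rotv [ 0.     -0.0005  0.0011]
```

>>> send_rows([
  [[0, 0, 0], [0, 0, 0], -1],
  [[0, 0, -0.005], [0, 0, 0], -1],
  [[0, 0, -0.015], [0, 0, 0], -1],
  [[0, 0, -0.03], [0, 0, 0], -1],
  [[0, 0, -0.05], [0, 0, 0], -1],
], squeeze=90)

```text
clock: 10.15
eef_pos: [461.1, 331.6, 104.0]
tcp_rot: [-3.14, 0.002, 1.062]
contact_force: [0.2, 0.6, -3.7]
opening: 0.145
```

>>> send_rows([
  [[0, 0, -0.025], [0, 0, 0], -1],
  [[0, 0, -0.055], [0, 0, 0], -1],
  [[0, 0, -0.085], [0, 0, 0], -1],
  [[0, 0, -0.11], [0, 0, 0], -1],
  [[0, 0, -0.115], [0, 0, 0], -1],
])

```text
clock: 10.57
eef_pos: [462.9, 333.0, 224.0]
tcp_rot: [3.14, -0.004, 1.062]
contact_force: [0.5, 1.3, -3.0]
opening: 0.146
```

```bash
python3 mv.py 587.5 -50.5 215 1.234
python3 - <<'E'
from h import *
S=viewer.grab_frame("side")
crop(S,225,200,100,100,6,"pics/s10.png")
E
```

```text
t 10.57 pos [462.9 333.  224. ] rot [ 3.14  -0.004  1.062] F [ 0.5  1.3 -3. ] Tq [ 0.07 -0.06 -0.03] op 0.146 q [ 0.62  0.3   1.78  0.    1.06 -0.44]
shift [-0.2743  0.2956  0.0083] rotv [ 0.0019 -0.0041 -0.1719]
```

View pics/s10.png

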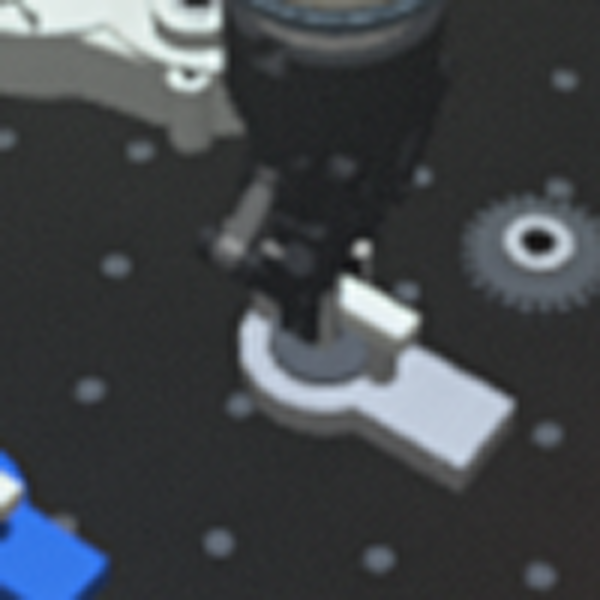

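```bash
python3 mv.py 606 -57 220 1.234
```

```text
t 10.62 pos [462.6 332.8 222.7] rot [ 3.140e+00 -3.000e-03  1.062e+00] F [-0.3 -0.2 -3.4] Tq [-0.   -0.02 -0.01] op 0.143 q [ 0.62  0.3   1.79  0.    1.05 -0.44]
shift [-0.2706  0.3151  0.0022] rotv [ 0.0015 -0.0032 -0.1719]
```

>>> send_rows([
  [[-0.01, 0.012, 0], [0, 0, -0.01], -1],
  [[-0.028, 0.033, 0], [0, 0, -0.02], -1],
  [[-0.05, 0.058, 0], [0, 0, -0.03], -1],
  [[-0.072, 0.084, 0], [0, 0, -0.045], -1],
  [[-0.094, 0.11, 0], [0, 0, -0.06], -1],
])

```text
clock: 11.03
eef_pos: [512.0, 195.5, 220.7]
tcp_rot: [-3.141, -0.001, 1.124]
contact_force: [0.7, 0.4, -3.1]
opening: 0.141
```

>>> send_rows([
  [[-0.022, 0.026, 0], [0, 0, -0.015], -1],
  [[-0.044, 0.051, 0], [0, 0, -0.03], -1],
  [[-0.066, 0.077, 0], [0, 0, -0.045], -1],
  [[-0.088, 0.102, 0], [0, 0, -0.06], -1],
  [[-0.108, 0.126, 0], [0, 0, -0.075], -1],
])

```text
clock: 11.45
eef_pos: [578.2, 41.8, 218.6]
tcp_rot: [-3.139, -0.0, 1.199]
contact_force: [0.1, -0.3, -3.4]
opening: 0.139
```

```bash
python3 mv.py 606 -57 210 1.234
```

```text
t 11.45 pos [578.2  41.8 218.6] rot [-3.139 -0.     1.199] F [ 0.1 -0.3 -3.4] Tq [ 0.05 -0.07  0.01] op 0.139 q [ 0.07  0.32  1.76  0.    1.06 -1.13]
shift [-0.0819  0.0617  0.0084] rotv [-0.0029 -0.0002 -0.0348]
```

>>> send_rows([
  [[-0.02, 0.015, 0.002], [0, 0, -0.01], -1],
  [[-0.042, 0.031, 0.004], [-0.002, 0, -0.02], -1],
  [[-0.062, 0.047, 0.006], [-0.003, 0, -0.035], -1],
  [[-0.078, 0.058, 0.008], [-0.003, 0, -0.035], -1],
  [[-0.082, 0.062, 0.008], [-0.003, 0, -0.035], -1],
])

```text
clock: 11.87
eef_pos: [605.4, -59.8, 208.0]
tcp_rot: [-3.139, 0.001, 1.232]
contact_force: [-0.8, 0.2, -4.3]
opening: 0.141
```

>>> send_rows([
  [[0, 0, 0], [0, 0, 0], -1],
  [[0, 0, 0], [0, 0, 0], -1],
  [[0, 0, 0], [0, 0, 0], -1],
  [[0, 0, 0], [0, 0, 0], -1],
  [[0, 0, 0], [0, 0, 0], -1],
])

```text
clock: 12.28
eef_pos: [605.2, -58.8, 208.0]
tcp_rot: [-3.139, 0.001, 1.233]
contact_force: [-0.4, -0.3, -5.0]
opening: 0.143
```

```bash
python3 mv.py 606 -57 180 1.234
python3 - <<'E'
from h import *
S=viewer.grab_frame("side");T=viewer.grab_frame("top")
np.save("S11.npy",S);np.save("T11.npy",T)
crop(S,195,130,100,90,7,"pics/s11.png");crop(T,215,115,80,90,6,"pics/t11.png")
E
```

```text
t 12.28 pos [605.2 -58.8 208. ] rot [-3.139e+00  1.000e-03  1.233e+00] F [-0.4 -0.3 -5. ] Tq [-0.02 -0.03 -0.05] op 0.143 q [-0.1   0.37  1.71 -0.    1.06 -1.33]
shift [0.002  0.0002 0.028 ] rotv [-0.0028  0.0013 -0.0005]
```

View pics/s11.png

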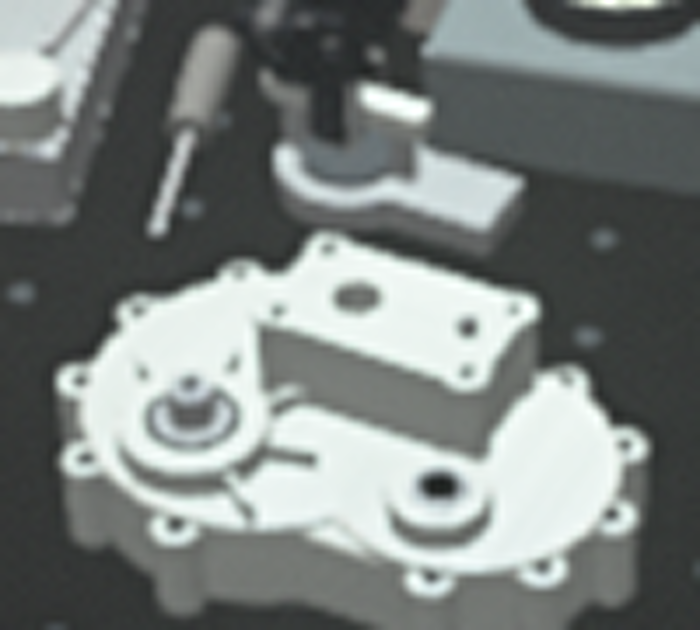

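View pics/t11.png

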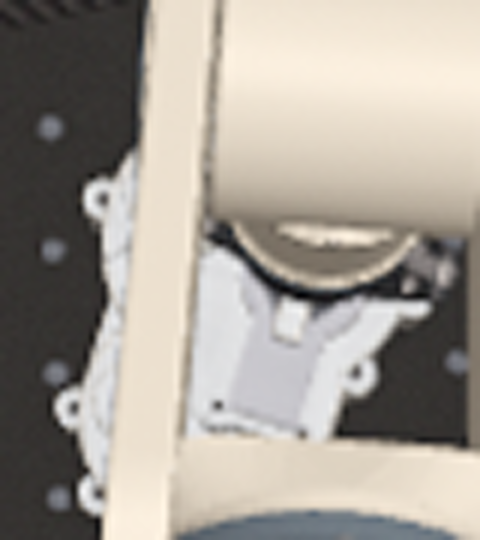

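Run:
```python
from h import *
S=np.load("S11.npy");T=np.load("T11.npy")
p=status.sense()['eef_pos']; 
c,s=np.cos(1.233-np.pi/2),np.sin(1.233-np.pi/2)
W=lambda q:np.array([605.2+c*q[0]-s*q[1],-58.8+s*q[0]+c*q[1],157.8+q[2]])
M=[(-73,18,15),(-73,-18,15),(-73,18,0),(38,7,52),(38,-7,52),(-38,-7,52),(-38,7,52)]
X=np.array([W(q) for q in M])
for n,I,a in(("side",S,(230,135,45,40,14)),("top",T,(245,155,40,36,14))):
    crop(I,*a,f"pics/{n}12.png",proj(n,X))
    crop(I,*a,f"pics/{n}12r.png")
    print(n,((proj(n,X)-a[:2]+.5)*a[4]).round(0).tolist())
```

```text
side [[480.0, 383.0], [557.0, 286.0], [481.0, 439.0], [30.0, 70.0], [62.0, 34.0], [382.0, 129.0], [351.0, 166.0]]
top [[107.0, 397.0], [274.0, 450.0], [107.0, 404.0], [328.0, -130.0], [395.0, -109.0], [281.0, 250.0], [214.0, 229.0]]
```

View pics/side12.png

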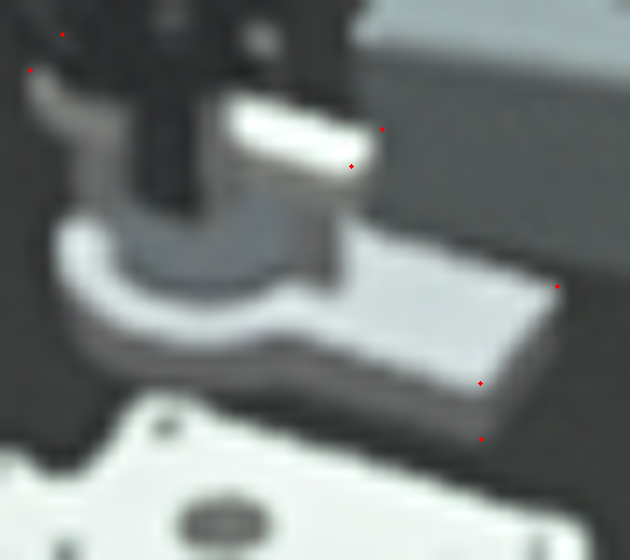

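View pics/top12.png

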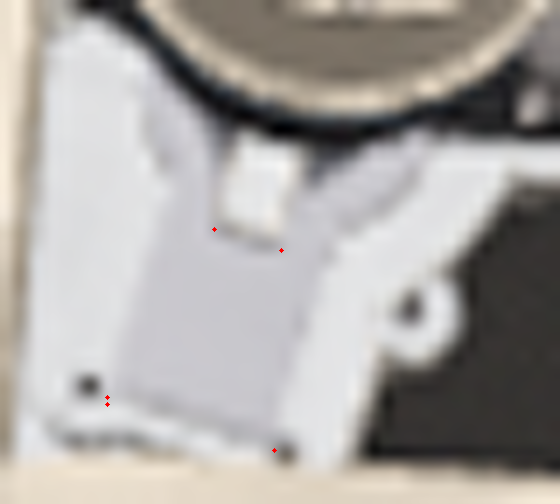

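Run:
```python
from fit import *
s=lambda *c:px(230,135,14,c);t=lambda *c:px(245,155,14,c)
z=157.8
m=dict(a=(-73,18,15+z),b=(-73,-18,15+z),h3=(-38,-7,52+z),h4=(-38,7,52+z))
obs=[("side","a",s(483,388)),("side","b",s(562,289)),("side","h3",s(380,137)),("side","h4",s(350,176)),
("top","a",t(117,388)),("top","b",t(277,440)),("top","h3",t(278,240)),("top","h4",t(220,212))]
p,W=fit(m,obs,[605,-58,-.34]);print(p)
# port/dowel/holes
t=lambda *c:px(220,115,6,c); s=lambda *c:px(195,155,7,c)
m=dict(port=(0,0,95),dow=(-55,0,105))
pr=[((240,236),(278,134)),((326,262),(328,72)),((187,405),(466,196)),((272,433),(515,133))]
obs=[("top","port",t(268,298)),("side","port",s(357,122)),("top","dow",t(237,398)),("side","dow",s(468,147))]
def f(q):
    # free symmetric hole rectangle: centre offset cx, half-lengths a,b
    c,sn=np.cos(q[2]),np.sin(q[2]); W=lambda l:np.array([q[0]+c*l[0]-sn*l[1],q[1]+sn*l[0]+c*l[1],l[2]])
    e=[proj(n,W(m[k]))[0]-uv for n,k,uv in obs]
    for (sx,sy),(a,b) in zip(((1,1),(1,-1),(-1,1),(-1,-1)),pr):
        w=W((q[3]+sx*q[4],sy*q[5],95)); e+=[proj("top",w)[0]-t(*a),proj("side",w)[0]-s(*b)]
    return np.concatenate(e)
r=least_squares(f,[606,-57,-.34,-20,45,22]);print(r.x.round(3));print(r.fun.reshape(-1,2).round(2))
c,sn=np.cos(r.x[2]),np.sin(r.x[2]);print("dowel",r.x[0]-55*c,r.x[1]-55*sn)
```

```text
side a [-0.39 -0.44]
side b [-0.73 -0.37]
side h3 [-0.28 -0.58]
side h4 [-0.3  -0.71]
top a [-0.59  0.41]
top b [-0.04  0.29]
top h3 [0.16 0.27]
top h4 [-0.52  0.83]
[ 6.06485664e+02 -5.81243695e+01 -3.21377226e-01]
[ 6.05783e+02 -5.68390e+01 -3.38000e-01 -1.90360e+01  4.65660e+01
  2.32270e+01]
[[-0.03  0.45]
 [-0.2  -0.04]
 [-0.17  0.22]
 [-0.25 -0.93]
 [ 0.2   0.18]
 [-0.37  0.1 ]
 [ 0.09  0.35]
 [-0.23  0.3 ]
 [-0.09  0.36]
 [-0.28  0.13]
 [ 0.05  0.25]
 [-0.43  0.08]]
dowel 553.9016517153626 -38.580854751053764
```

>>> send_rows([
  [[0.002, 0, 0.008], [-0.003, 0.001, 0], -1],
  [[0.002, 0, 0.02], [-0.003, 0.001, 0], -1],
  [[0.002, 0, 0.032], [-0.003, 0.001, 0], -1],
  [[0.002, 0, 0.04], [-0.003, 0.001, 0], -1],
  [[0.002, 0, 0.043], [-0.003, 0.001, 0], -1],
])

```text
clock: 12.8
eef_pos: [604.6, -57.1, 162.6]
tcp_rot: [-3.139, 0.001, 1.233]
contact_force: [-0.5, -0.2, -4.9]
opening: 0.139
```

```bash
python3 mv.py 605.2 -57 156 1.233
python3 - <<'E'
from h import *
S=viewer.grab_frame("side");T=viewer.grab_frame("top")
crop(S,225,135,55,50,12,"pics/s13.png");crop(T,240,150,50,45,12,"pics/t13.png")
E
```

```text
t 12.8 pos [604.6 -57.1 162.6] rot [-3.139e+00  1.000e-03  1.233e+00] F [-0.5 -0.2 -4.9] Tq [ 0.   -0.07 -0.01] op 0.139 q [-0.1   0.42  1.75 -0.    0.97 -1.33]
shift [0.0003 0.0006 0.0066] rotv [-0.0029  0.0011  0.0003]
```

View pics/s13.png

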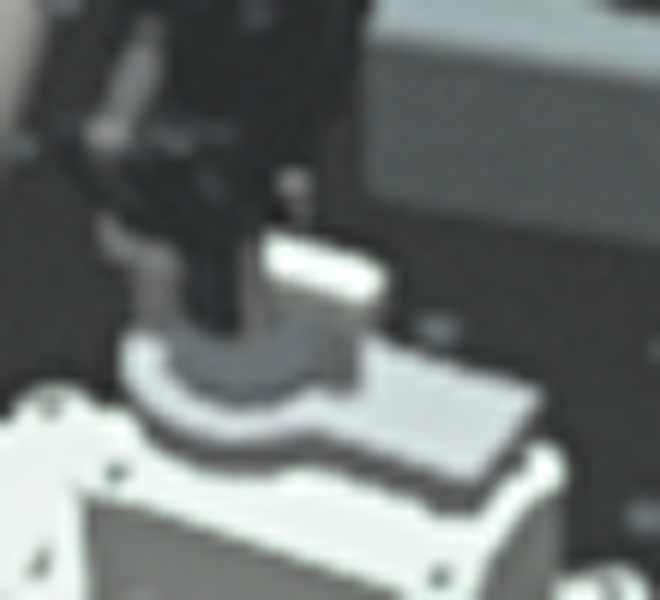

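View pics/t13.png

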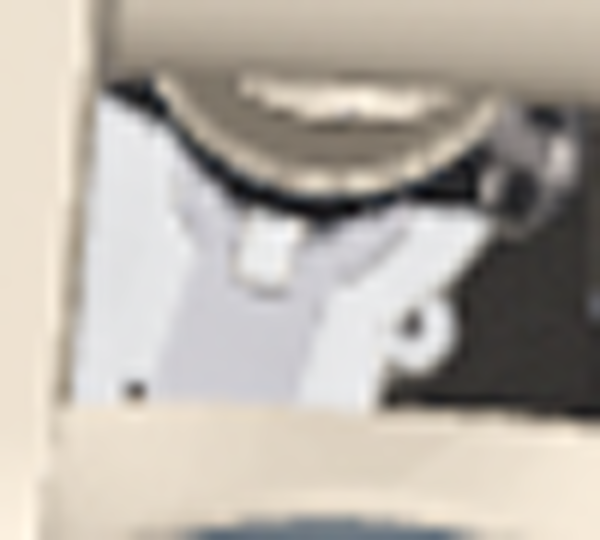

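>>> send_rows([
  [[0.0, 0, 0.002], [-0.003, 0.001, 0], -1],
  [[0, 0, 0.004], [-0.003, 0.001, 0], -1],
  [[0, 0, 0.006], [-0.003, 0.001, 0], -1],
  [[0, 0, 0.007], [-0.003, 0.001, 0], -1],
  [[0, 0, 0.008], [-0.003, 0.001, 0], -1],
])

```text
clock: 13.32
eef_pos: [605.3, -57.3, 155.9]
tcp_rot: [3.14, -0.0, 1.233]
contact_force: [0.2, -0.3, -3.3]
opening: 0.144
```

>>> send_rows([
  [[0.0, 0, 0.001], [0, 0, 0], -1],
  [[0, 0, 0.002], [0, 0, 0], -1],
  [[0, 0, 0.003], [0, 0, 0], -1],
  [[0, 0, 0.004], [0, 0, 0], -1],
  [[0, 0, 0.004], [0, 0, 0], -1],
])

```text
clock: 13.73
eef_pos: [605.2, -57.2, 151.7]
tcp_rot: [3.14, -0.0, 1.233]
contact_force: [-1.5, 0.4, -4.3]
opening: 0.143
```

```bash
python3 mv.py 605.2 -57 145 1.233
```

```text
t 13.73 pos [605.2 -57.2 151.7] rot [ 3.14  -0.     1.233] F [-1.5  0.4 -4.3] Tq [-0.04 -0.08 -0.  ] op 0.143 q [-0.1   0.44  1.76 -0.    0.95 -1.33]
shift [ 0.0002 -0.0001  0.0067] rotv [ 0.0014 -0.0002  0.0002]
```

>>> send_rows([
  [[0.0, 0, 0.0005], [0, 0, 0], -1],
  [[0, 0, 0.001], [0, 0, 0], -1],
  [[0, 0, 0.0015], [0, 0, 0], -1],
  [[0, 0, 0.002], [0, 0, 0], -1],
  [[0, 0, 0.002], [0, 0, 0], -1],
])

```text
clock: 14.15
eef_pos: [605.3, -57.2, 149.8]
tcp_rot: [3.14, -0.0, 1.233]
contact_force: [-0.1, -0.6, -1.9]
opening: 0.14
```

```bash
python3 mv.py 605.2 -57 145 1.233
python3 - <<'E'
from h import *
S=viewer.grab_frame("side")
crop(S,225,135,55,50,12,"pics/s14.png")
E
```

```text
t 14.15 pos [605.3 -57.2 149.8] rot [ 3.14  -0.     1.233] F [-0.1 -0.6 -1.9] Tq [-0.08  0.03  0.02] op 0.14 q [-0.1   0.44  1.76 -0.    0.94 -1.33]
shift [ 0.0002 -0.0001  0.0048] rotv [ 0.0015 -0.0002  0.0002]
```

View pics/s14.png

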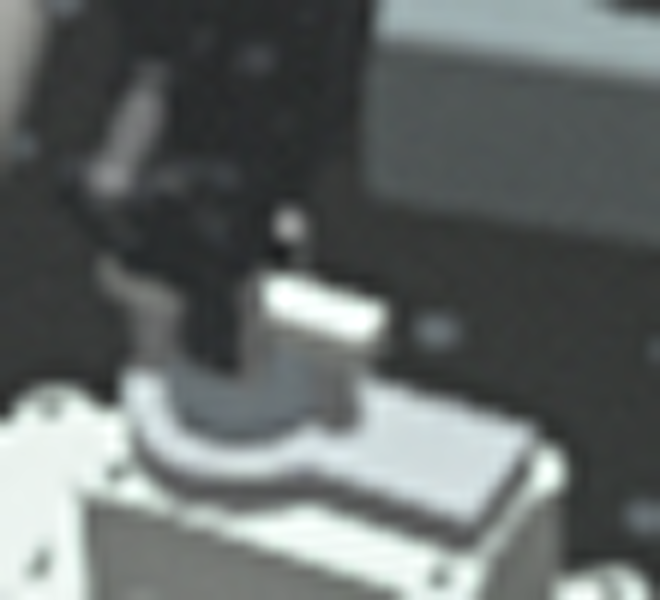

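>>> send_rows([
  [[0.0, 0, 0.0005], [0, 0, 0], -1],
  [[0, 0, 0.001], [0, 0, 0], -1],
  [[0, 0, 0.0015], [0, 0, 0], -1],
  [[0, 0, 0.002], [0, 0, 0], -1],
  [[0, 0, 0.002], [0, 0, 0], -1],
])

```text
clock: 14.62
eef_pos: [605.4, -57.4, 148.1]
tcp_rot: [3.14, -0.0, 1.233]
contact_force: [-2.7, -0.7, 4.1]
opening: 0.143
```

```bash
python3 mv.py 605.2 -57 145 1.233
```

```text
t 14.62 pos [605.4 -57.4 148.1] rot [ 3.14  -0.     1.233] F [-2.7 -0.7  4.1] Tq [-0.04  0.4   0.01] op 0.143 q [-0.1   0.44  1.76 -0.    0.94 -1.33]
shift [ 0.0003 -0.0003  0.0031] rotv [ 0.0021 -0.0002  0.0002]
```

>>> send_rows([
  [[0.0, 0, 0.0005], [0, 0, 0], -1],
  [[0, 0, 0.001], [0, 0, 0], -1],
  [[0, 0, 0.0015], [0, 0, 0], -1],
  [[0, 0, 0.002], [0, 0, 0], -1],
  [[0, 0, 0.002], [0, 0, 0], -1],
])

```text
clock: 15.03
eef_pos: [605.5, -57.5, 146.6]
tcp_rot: [3.139, -0.0, 1.233]
contact_force: [-3.4, -0.9, 7.7]
opening: 0.139
```

```bash
python3 mv.py 605.2 -57 145 1.233
```

```text
t 15.03 pos [605.5 -57.5 146.6] rot [ 3.139 -0.     1.233] F [-3.4 -0.9  7.7] Tq [-0.04  0.65  0.01] op 0.139 q [-0.1   0.44  1.76 -0.    0.93 -1.33]
shift [ 0.0003 -0.0004  0.0016] rotv [ 0.0022 -0.0002  0.0002]
```

>>> send_rows([
  [[0.0, 0, 0.0005], [0, 0, 0], -1],
  [[0, 0, 0.001], [0, 0, 0], -1],
  [[0, 0, 0.0015], [0, 0, 0], -1],
  [[0, 0, 0.002], [0, 0, 0], -1],
  [[0, 0, 0.002], [0, 0, 0], -1],
])

```text
clock: 15.45
eef_pos: [605.5, -57.6, 145.7]
tcp_rot: [3.139, -0.0, 1.233]
contact_force: [-5.5, -1.5, 13.2]
opening: 0.143
```

```bash
python3 mv.py 605.2 -57 145 1.233
```

```text
t 15.45 pos [605.5 -57.6 145.7] rot [ 3.139 -0.     1.233] F [-5.5 -1.5 13.2] Tq [-0.04  1.07  0.  ] op 0.143 q [-0.1   0.44  1.76 -0.    0.93 -1.33]
shift [ 0.0005 -0.0005  0.0007] rotv [ 0.0025 -0.      0.0002]
```

>>> send_rows([
  [[0.0, 0, 0.0003], [0, 0, 0], -1],
  [[0, 0, 0.0006], [0, 0, 0], -1],
  [[0, 0, 0.0009], [0, 0, 0], -1],
  [[0, 0, 0.0012], [0, 0, 0], -1],
  [[0, 0, 0.0015], [0, 0, 0], -1],
])

```text
clock: 15.87
eef_pos: [605.5, -57.7, 145.6]
tcp_rot: [3.139, 0.0, 1.233]
contact_force: [-8.5, -1.0, 19.0]
opening: 0.143
```

```bash
python3 mv.py 605.2 -57 145 1.233
```

```text
t 15.87 pos [605.5 -57.7 145.6] rot [3.139 0.    1.233] F [-8.5 -1.  19. ] Tq [ 0.07  1.42 -0.02] op 0.143 q [-0.1   0.44  1.76 -0.    0.93 -1.33]
shift [ 0.0006 -0.0006  0.0006] rotv [0.0028 0.     0.0001]
```

>>> send_rows([
  [[0.0, -0.0003, 0.0017], [0, 0, 0], -1],
  [[0, -0.0005, 0.002], [0, 0, 0], -1],
  [[0, -0.0005, 0.002], [0, 0, 0], -1],
  [[0, -0.0005, 0.002], [0, 0, 0], -1],
  [[0, -0.0005, 0.002], [0, 0, 0], -1],
])

```text
clock: 16.28
eef_pos: [605.5, -57.7, 145.6]
tcp_rot: [3.138, -0.0, 1.233]
contact_force: [-8.0, -1.4, 19.7]
opening: 0.146
```

```bash
python3 mv.py 605.2 -57 145 1.233
python3 - <<'E'
from h import *
S=viewer.grab_frame("side");T=viewer.grab_frame("top")
crop(S,225,135,55,50,12,"pics/s15.png");crop(T,330,165,50,50,10,"pics/t15.png")
cv2.imwrite("pics/s15f.png",cv2.resize(S[:,:,::-1],(800,600)))
s=status.sense();print(s['contact_force'],s['eef_pos'])
E
```

```text
t 16.28 pos [605.5 -57.7 145.6] rot [ 3.138 -0.     1.233] F [-8.  -1.4 19.7] Tq [0.07 1.28 0.04] op 0.146 q [-0.1   0.44  1.76 -0.    0.93 -1.33]
shift [ 0.0006 -0.0005  0.0006] rotv [ 0.0041 -0.0002  0.    ]
[-7.99150991 -0.83595331 20.99832809] [605.47188477 -57.71524524 145.56247501]
```

View pics/s15.png

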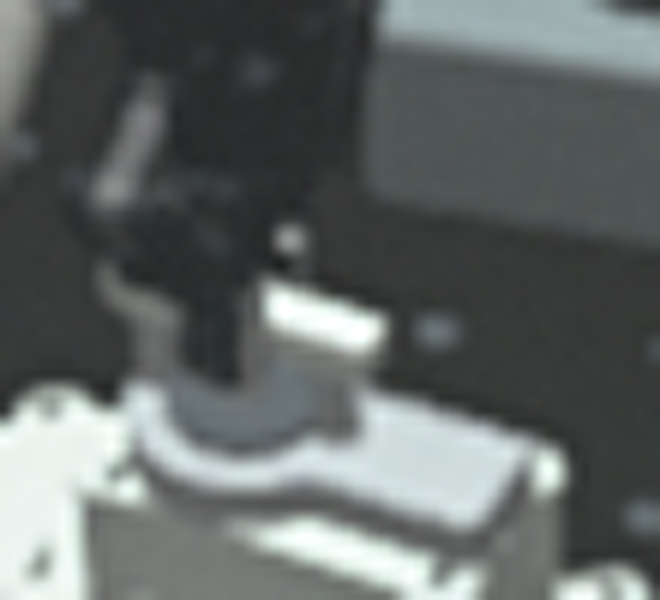

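View pics/s15f.png

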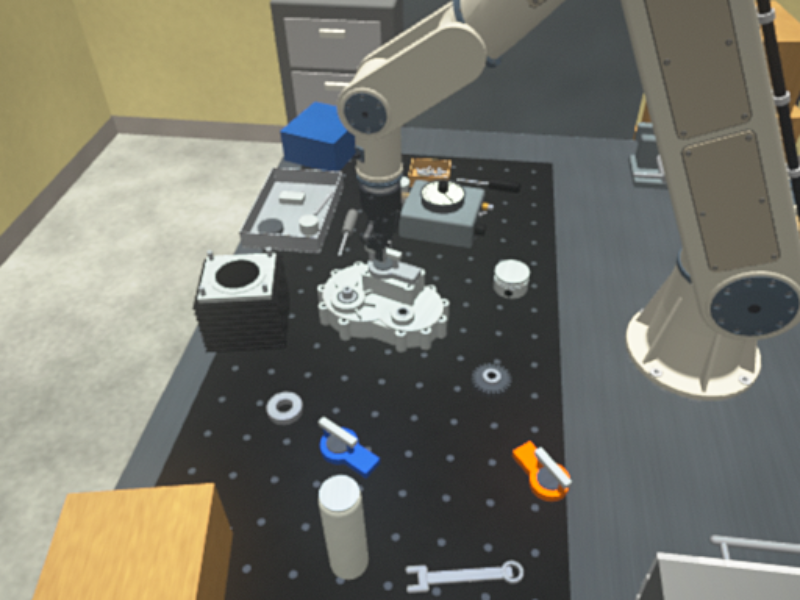

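View pics/t15.png

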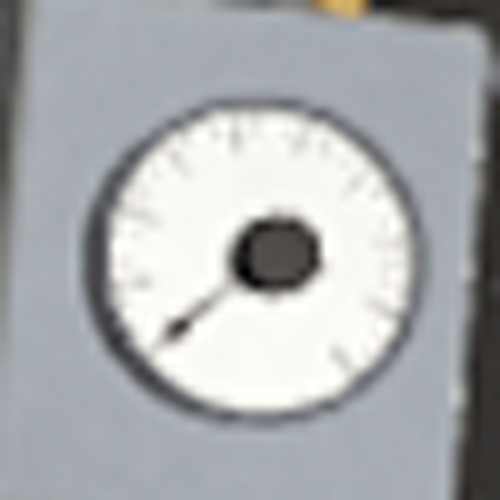

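>>> send_rows([
  [[0.0, -0.0005, 0.0022], [0.002, 0, 0], -1],
  [[0, -0.0005, 0.0024], [0.004, 0, 0], -1],
  [[0, -0.0005, 0.0026], [0.004, 0, 0], -1],
  [[0, -0.0005, 0.0027], [0.004, 0, 0], -1],
  [[0, -0.0005, 0.0027], [0.004, 0, 0], -1],
])

```text
clock: 16.8
eef_pos: [605.5, -57.8, 145.5]
tcp_rot: [3.14, -0.0, 1.233]
contact_force: [-10.2, -1.0, 27.0]
opening: 0.141
```

```bash
python3 mv.py 605.2 -57 145 1.233
python3 - <<'E'
from h import *
S=viewer.grab_frame("side")
crop(S,225,135,55,50,12,"pics/s16.png")
s=status.sense();print(s['contact_force'],s['eef_pos'],s['opening'])
E
```

```text
t 16.8 pos [605.5 -57.8 145.5] rot [ 3.14  -0.     1.233] F [-10.2  -1.   27. ] Tq [ 0.14  1.56 -0.01] op 0.141 q [-0.1   0.45  1.76  0.    0.93 -1.33]
shift [ 0.0006 -0.0005  0.0005] rotv [ 0.0015 -0.0004 -0.0001]
[-9.29187655 -1.0814402  26.22709492] [605.50185502 -57.76868305 145.50541721] 0.143611466660403
```

View pics/s16.png

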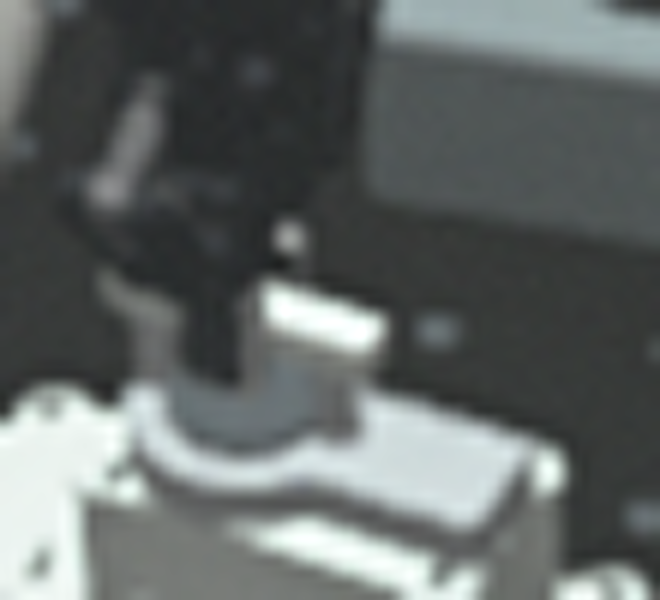

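```bash
python3 -c "
from rig import job
print(job.sign_off())"
```

```text
the job is handed in; nothing more can be done
None
```

I finished both steps in the order asked and handed the job in at about 17 s. The peak pointer is back on its zero stop, and the plate is held pressed flush on the port.

- **Peak pointer:** I turned the knob anticlockwise until it came up hard (wrist torque about 0.27 N m). After release, and again with the plate on, the top picture showed the pointer lying exactly over the resting hand.
- **Plate on the pin:** I gripped the silver plate by its handle and lowered it slowly over the pin. It passed the pin top with no rise in downward force, so the hole was on the pin.
- **Pressed flush:** The pad then gave over about 4 mm of travel at roughly the expected spring rate. Below TCP z = 145.6 mm the travel stopped. Raising the push from 20 to 26 N lowered it less than 0.1 mm, so I take the plate as flush.
- **At hand-in:** The arm was still gripping the handle (opening 0.14, 90 N squeeze) and pushing down with about 26 N. The full side picture showed nothing else out of place.

**Small disagreements:**
- A sideways force of about 9 N along world x remained at the wrist while pressing. I tried to relieve it with a 0.5 mm shift, and it did not go away.
- Flush height came out about 0.3–0.4 mm above what I had calculated, which is within the calibration error.
- The camera fits had residuals up to about 1 pixel, or 2–3 mm.
- The hole and pad cannot be seen directly, so their seating is judged from force, height and the plate's visible outline.

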